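Set a test panel out over the ledge for edge masking

ROBOT

A 6-joint arm with a two-finger parallel gripper is mounted at the origin on a cart in front of the work surface, level with it; the furniture and walls round the work are solid. World frame = base frame: x ahead of the robot, y to its left, z up, the work surface at z = 0. Lengths are in m, angles in rad, forces in N, time in s.
With the tool pointing down it reaches from about 0.35 to 0.95 m from the base axis. Payload 17.4 kg.
Tool frame: the origin (TCP) lies on the mounting face of the last link; the fingertips stand 186 mm ahead of it and the grasp point (between the pads) lies 167 mm ahead of it (manip.grip_depth is the distance from the TCP to the grasp point, in m); z points along the fingers, y is the line along which they close (so a half turn about z gives the same grasp; the last joint's range is limited). The gripper opens to 93 mm and grips with 3 to 60 N. Pads are 15 mm wide; open, the fingers measure 128 mm over their backs; the gripper's body (75 mm by 188 mm) begins 65 mm behind the grasp point.
Start: joints at [1.28, 0.116, 1.442, -0, 1.584, -0.038], TCP at [0.169, 0.654, 0.405] pointing down, gripper open.
Joint ranges: [-2.83, 2.83], [-0.83, 2.19], [0.07, 2.5], [-1.14, 4.28], [0.01, 3], [-2.97, 2.97]. Speed limits (rad/s): [1.89, 1.89, 2.22, 3.14, 3.14, 3.14].

INTERFACE

Orientations are given as a unit quaternion [x, y, z, w].
In Python, from workcell import manip gives the robot as it stands.
- The arm moves only by the shell command python3 drive.py 'ROWS' [OPENING] [FORCE]. ROWS is a JSON list that holds a single list of rows (three levels of brackets), with 1 to 5 rows, each of 4 numbers: dx, dy, dz in m, then a turn about the tool's z in rad; each row is the pose to reach, as a shift and turn from the pose commanded when the command began, along the tool's axes at that moment; what a row does not reach only later rows make up. A row lasts 1/10 s, in which the tool goes at most 0.05 m and 0.15 rad, less where a joint would pass 70% of its speed; a pose out of reach is approached as far as the arm can. OPENING is the finger opening in m, set as the command begins (- or left out keeps the last). The fingers move at their own pace and stop on an object; FORCE is the grip in N (left out, the last holds). Time passes only in rows, so rows that do not move let the fingers close. It prints the time, the measured TCP pose, the force, the opening and the grip force at its end. Input that does not fit is refused with a message, and nothing moves.
- manip.get_state(): the state, without advancing time (a new reading comes with each control period).
- manip.snapshot(name): name is "scene" or "top" or "wrist"; returns the picture (384x512x3 uint8, blue, green, red); there is no depth.
- manip.calibration(name): a dict with "fx", "fy", "cx", "cy" (pixels), "camera_from_world" (4x4, takes a point from world to camera coordinates); the wrist camera has in their place "mount" (4x4, takes a point from camera to tool coordinates, whose origin is the TCP and whose axes are the flange's). Camera axes: x right, y up, looking along -z (the intrinsics and any distortion apply to the point x, -y, -z); pixel columns grow to the right and rows downward; lengths in m; the calibration is good to about 2 mm. The wrist camera is an equidistant fisheye: a pixel r from the principal point sees the ray r / f radians off the axis. A picture is of the moment at which its call begins: read the wrist's pose just before it. calibration takes no time and is no camera call.
- manip.sign_off(): hands the job in; it is judged then, once.
The state is a dict: "t": time; "qpos": joint angles; "joint_velocities": joint speeds; "effort": joint torques, N m; "eef_pos": TCP position; "eef_rot": TCP orientation; "ft_force": force on the tool from outside, world axes, zero at the start; "ft_torque": the same for the moment, N m; "grip_width": finger opening in m; "grasp_force": force on a finger pad.
Only numpy, scipy, OpenCV 4.12 (cv2) and the standard library are available. Lean on these libraries where they do the work, as an engineer would, in place of code of your own. Each camera call takes 0.05 s, during which the arm holds its last target. There are 200 camera calls.

TASK

The blue test panel on the masking stand is to get tape round its cut edge. Working with the fingertips only, gently push the panel square against the stand's fence and slide it along until about 20 mm of it stands out past the ledge, still lying flat; then push the red-capped hold-down bar down until its pad rests on the panel. Do not grip, lift or tip the panel, and leave the tape, scissors, bottle and marker beside the stand alone.

Things in the scene. Friction and masses are not known exactly. Their poses are not given: they have to be found in the camera images.
- stand: Masking stand, fixed to the bench: a level grey bed, its flat top 50 mm above the bench, on two dark feet. Origin on the bench; in its own frame the bed spans x -85 to +85 mm and y -80 to +95 mm. The fence runs along y at the far (+x) side. The open end at y = -80 mm, to the robot's right, is the ledge: the panel slides in -y and stands out past it.
- fence (a point): Middle of the fence's face, at stand (45, 7.5, 54) mm; axes as the stand's. The fence is a steel strip 165 mm long (y), 12 mm wide and 8 mm high above the bed; the panel goes against this face, which looks to -x.
- ledge (a point): Middle of the panel's path on the ledge: the upper edge of the bed's open end, at stand (7.5, -80, 50) mm; axes as the stand's. There is no stop beyond it.
- panel: Test panel, a steel plate 75 mm (its x) by 110 mm (its y) and 5 mm thick, blue on top, about 0.32 kg, loose on the bed, short of the ledge, off the fence and askew. Origin at the centre of its underside, z up; its -y end is the one to be set out past the ledge. When right, its axes are parallel to the stand's and its origin is at about stand (7.5, -45, 50) mm.
- panel_edge (a point): Middle of the panel's -y end face, 55 mm from its origin and at half its thickness.
- hold_down (a joint): Angle of the hold-down bar (rad): 0 when its pad lies on the panel, 1.57 when the bar stands upright. Its hinge is stiff (0.08 N m) and holds the raised bar where it is left; below about 45 degrees the bar's own weight (0.2 kg) carries it down. With no panel under it, it would go to -0.06.
- bar_hinge (a point): On the hinge axis of the bar, at stand (70, -55, 66) mm; the axis runs along the stand's y. Lowered, the bar reaches 127 mm from here in the stand's -x over the fence and panel; raised, it swings up and back towards +x. The bar is steel, 24 mm wide and 8 mm thick, with a black rubber pad beneath.
- bar_grip (a point): Middle of the upper (outer) face of the red plastic cap at the bar's free end, 110 mm from the hinge axis and 6.5 mm off the bar's middle plane; the cap is 34 mm long, 28 mm wide, 13 mm thick. The z axis points out of this face: push here, against z.
- tape: Roll of masking tape lying flat on the bench, 104 mm across, 25 mm high; origin under its centre. Leave alone.
- shears: Blue-handled scissors lying on the bench, 199 mm long along their y, 87 mm wide; origin at the middle. Leave alone.
- solvent: Small white dropper bottle with red cap, 30 mm across, 72 mm high; origin under its centre. Leave alone.
- felt_pen: White marker with black cap lying on the bench, 135 mm long along its y, 17 mm thick; origin at the middle. Leave alone.

How it is judged:
By the outcome, as a careful person would: the job done as asked, in the order asked, and still so for the second after the job is handed in, with the robot touching nothing.
It also fails if it takes over 54 s, if anything falls off the work surface, if the arm or the gripper's body presses on something with over 40 N, if the wrist force passes 120 N, or if a joint passes its speed limit or range.

## Working session

There is one attempt and no reset: what is moved stays moved. The work goes in short steps, Python scripts to look and compute and a shell command to move; the robot and the scene stay as the last step left them, time stands still between calls to the robot, and variables do not carry over. Pictures are saved under pics/ and viewed, at most 13 in all, crops included, and the job is handed in when it is done.

```bash
ls; mkdir -p pics
python3 - <<'E'
from workcell import manip
import cv2,numpy as np
np.set_printoptions(precision=4,suppress=True)
for n in("scene","top","wrist"):
    s=manip.get_state();im=manip.snapshot(n);cv2.imwrite(f"pics/{n}0.png",im)
    print(n,manip.calibration(n))
print(s)
a=cv2.imread("pics/scene0.png");b=cv2.imread("pics/top0.png")
E
```

```text
drive.py
pics
workcell.py
scene {'fx': 482.3772888332263, 'fy': 482.3772888332263, 'cx': 248.46728433470858, 'cy': 189.66189319774497, 'camera_from_world': array([[ 0.5913, -0.8064, -0.0098, -0.0361],
       [ 0.5949,  0.4279,  0.6805, -0.5664],
       [-0.5445, -0.4082,  0.7327, -0.4638],
       [ 0.    ,  0.    ,  0.    ,  1.    ]])}
top {'fx': 376.9974810977832, 'fy': 376.9974810977832, 'cx': 261.3869052095686, 'cy': 191.42387437134815, 'camera_from_world': array([[ 0.0272, -0.9996, -0.0082,  0.3996],
       [ 0.994 ,  0.0262,  0.106 , -0.5839],
       [-0.1057, -0.0111,  0.9943, -0.8731],
       [ 0.    ,  0.    ,  0.    ,  1.    ]])}
wrist {'fx': 297.3186396354542, 'fy': 297.3186396354542, 'cx': 254.7790683165857, 'cy': 187.99333866407656, 'mount': array([[-0.0006,  0.967 ,  0.2547,  0.0696],
       [ 1.    ,  0.0001,  0.0017, -0.0006],
       [ 0.0016,  0.2547, -0.967 ,  0.0193],
       [ 0.    ,  0.    ,  0.    ,  1.    ]])}
{'t': 0.1, 'qpos': array([ 1.2802,  0.1164,  1.4422,  0.    ,  1.584 , -0.0378]), 'joint_velocities': array([-0.    , -0.0017, -0.0026, -0.001 ,  0.0001,  0.0008]), 'effort': array([  0.0017, -72.29  , -62.3869,   0.0781,   0.0227,  -0.0001]), 'eef_pos': array([0.1688, 0.6535, 0.4041]), 'eef_rot': array([ 0.1261,  0.992 , -0.0005, -0.0001]), 'ft_force': array([-0.4439,  0.2299, -0.053 ]), 'ft_torque': array([-0.0376, -0.0006,  0.0112]), 'grasp_force': 0.0, 'grip_width': 0.0929193189615115}
```

View pics/top0.png

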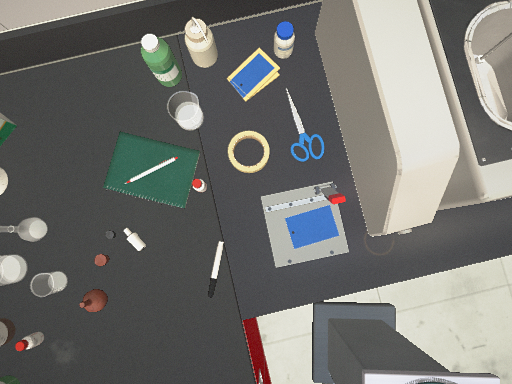

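View pics/scene0.png

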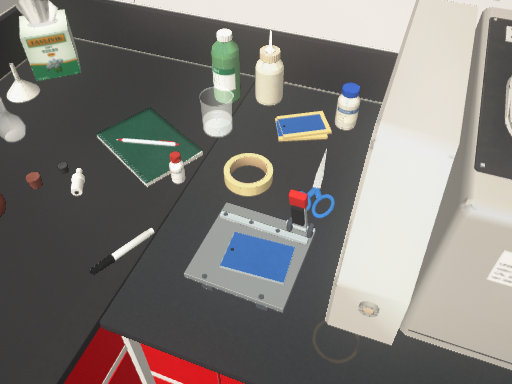

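The top view shows the stand's grey bed with corners at about (262,195), (333,183), (348,252) and (276,267). The blue panel is centred near (312,227) and the red cap is at (338,199). In the scene view the bar is upright, with its cap at (298,199), and a beige box stands to the right of the stand.

```bash
cat > h.py <<'E'
import cv2,numpy as np
from workcell import manip
np.set_printoptions(precision=4,suppress=True)
def ray(n,p,st=None):
    c=manip.calibration(n);u=(p[0]-c['cx'])/c['fx'];v=(p[1]-c['cy'])/c['fy']
    if n=="wrist":
        from scipy.spatial.transform import Rotation as R
        th=np.hypot(u,v);s=np.sin(th)/max(th,1e-9)
        d=np.array([u*s,-v*s,-np.cos(th)]);M=c['mount'];Q=R.from_quat(st['eef_rot']).as_matrix()
        return st['eef_pos']+Q@M[:3,3],Q@M[:3,:3]@d
    M=c['camera_from_world'];d=np.array([u,-v,-1.])
    return -M[:3,:3].T@M[:3,3],M[:3,:3].T@d
def onz(n,p,z,st=None):
    o,d=ray(n,p,st);return o+d*(z-o[2])/d[2]
def meet(r1,r2):
    A=np.c_[r1[1],-r2[1]];t=np.linalg.lstsq(A,r2[0]-r1[0],rcond=None)[0]
    a=r1[0]+r1[1]*t[0];b=r2[0]+r2[1]*t[1];return (a+b)/2,np.linalg.norm(a-b)
def blob(im,lo,hi,win):
    x0,y0,x1,y1=win;h=cv2.cvtColor(im,cv2.COLOR_BGR2HSV)[y0:y1,x0:x1]
    m=cv2.inRange(h,np.array(lo),np.array(hi));m=cv2.morphologyEx(m,cv2.MORPH_CLOSE,np.ones((5,5)))
    c=max(cv2.findContours(m,0,2)[0],key=cv2.contourArea)
    return c.reshape(-1,2)+[x0,y0]
def quad(c):
    c=c.astype(np.float32).reshape(-1,1,2);h=cv2.convexHull(c)
    return cv2.approxPolyN(h,4,ensure_convex=True).reshape(-1,2)
BLUE=((105,100,60),(125,255,255));RED=((0,150,80),(8,255,255));GREY=((0,0,85),(179,60,255))
E
python3 - <<'E'
from h import *
for n,wb,wg,wr in(("top",(270,200,345,255),(255,178,352,272),(325,185,350,210)),("scene",(210,225,305,290),(180,200,318,310),(285,185,312,212))):
    im=cv2.imread(f"pics/{n}0.png")
    q=quad(blob(im,*BLUE,wb));P=np.array([onz(n,p,.055) for p in q]);print(n,"panel",q.tolist(),P[:,:2].tolist(),np.linalg.norm(P-np.roll(P,-1,0),axis=1),P.mean(0))
    if n=="top":
        c=blob(im,*GREY,wg);q=quad(c);print(cv2.contourArea(c));P=np.array([onz(n,p,.05) for p in q]);print("bed",q.tolist(),P[:,:2].tolist(),np.linalg.norm(P-np.roll(P,-1,0),axis=1),P.mean(0))
    c=blob(im,*RED,wr);print("red",c.min(0),c.max(0),c.mean(0))
b=[cv2.imread("pics/top0.png")[170:280,245:400],cv2.imread("pics/scene0.png")[175:310,180:330]]
out=np.zeros((600,800,3),np.uint8)
for i,x in enumerate(b):
    y=cv2.resize(x,None,fx=2.6,fy=4 if 0 else 2.6,interpolation=2);out[:y.shape[0],i*405:i*405+y.shape[1]]=y[:, :800-i*405]
cv2.imwrite("pics/c1.png",out[:360])
E
```

```text
top panel [[338.6000061035156, 234.9199981689453], [293.87322998046875, 248.33802795410156], [284.4771728515625, 217.8008270263672], [329.144775390625, 204.66329956054688]] [[0.47429928630834284, 0.23371520718980446], [0.44076923818783514, 0.3364071673219802], [0.5104187089862613, 0.35949599058182863], [0.5437793587205825, 0.25609793954220456]] [0.108  0.0734 0.1086 0.073 ] [0.4923 0.2964 0.055 ]
8437.0
bed [[351.0, 178.0], [351.0, 271.0], [255.0, 271.0], [255.0, 178.0]] [[0.6086036365463637, 0.2042634017702168], [0.39259284434850056, 0.2038187700852322], [0.3864019859378518, 0.42458938113665606], [0.6027071007455433, 0.43086133347303557]] [0.216  0.2209 0.2164 0.2267] [0.4976 0.3159 0.05  ]
red [329 194] [345 203] [337.5909 198.2727]
scene panel [[294.84613037109375, 246.46153259277344], [282.9444580078125, 282.16668701171875], [219.609130859375, 264.8934020996094], [234.2957763671875, 231.32394409179688]] [[0.5431770005758776, 0.25466436192341624], [0.4723444676084864, 0.2321444189821266], [0.43854320363136834, 0.33537593307877], [0.5086263492948654, 0.35832476263150104]] [0.0743 0.1086 0.0737 0.1093] [0.4907 0.2951 0.055 ]
red [289 189] [306 207] [296.3077 197.9231]
```

View pics/c1.png

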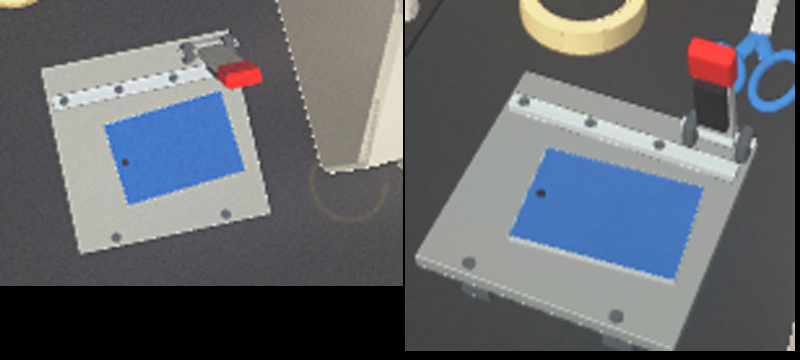

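The crop shows the panel's corners clearly. The bed's corners in the top view are about (261,196), (333,181), (349,252) and (276,267), and the bar is upright at the far right corner. Next I'll fit the bed and fence edges and locate the cap and the box.

Run:
```python
from h import *
from scipy.spatial.transform import Rotation as R
def g(n,w,t):
    im=cv2.imread(f"pics/{n}0.png");x0,y0,x1,y1=w
    m=np.zeros(im.shape[:2],np.uint8)
    m[y0:y1,x0:x1]=(im[y0:y1,x0:x1].max(2)>t)*255
    m=cv2.morphologyEx(m,cv2.MORPH_OPEN,np.ones((3,3)))
    return m
loc=np.array([[85,-80],[85,95],[-85,95],[-85,-80]])/1000
for n,w,man in(("top",(255,178,352,272),[(332.7,181.5),(261.2,196.2),(275.8,267.3),(348.8,251.9)]),("scene",(180,198,318,315),[(315.4,228.8),(228.1,202.7),(183.8,274.2),(282.7,308.8)])):
    m=g(n,w,105);c=max(cv2.findContours(m,0,1)[0],key=cv2.contourArea).reshape(-1,2).astype(float)
    # fit each edge line from contour points near the manual edge
    L=[]
    for i in range(4):
        a,b=np.array(man[i]),np.array(man[(i+1)%4]);d=(b-a)/np.linalg.norm(b-a);nn=np.array([-d[1],d[0]])
        s=(c-a)@d;e=(c-a)@nn;k=(abs(e)<3)&(s>12)&(s<np.linalg.norm(b-a)-8)
        vx,vy,x,y=cv2.fitLine(c[k].astype(np.float32),cv2.DIST_HUBER,0,.01,.01).ravel();L.append(np.cross([x,y,1],[x+vx,y+vy,1]));print(k.sum(),end=' ')
    q=[]
    for i in range(4):
        p=np.cross(L[i-1],L[i]);q.append(p[:2]/p[2])
    P=np.array([onz(n,p,.05)[:2] for p in q]);print(n,np.round(q,1).tolist(),P.tolist(),np.linalg.norm(P-np.roll(P,-1,0),axis=1))
    A=loc-loc.mean(0);B=P-P.mean(0);th=np.arctan2((A[:,0]*B[:,1]-A[:,1]*B[:,0]).sum(),(A*B).sum());Rm=np.array([[np.cos(th),-np.sin(th)],[np.sin(th),np.cos(th)]])
    o=P.mean(0)-Rm@loc.mean(0);print("yaw",th,"origin",o,"res",P-(loc@Rm.T+o))
cap=meet(ray("top",(337.5,198.3)),ray("scene",(297,198)));print("cap",cap)
print("box bottom corner",onz("top",(370,236),0),meet(ray("top",(380,236)),ray("scene",(392,332))))
```

```text
55 51 53 45 top [[332.9, 181.1], [260.5, 196.5], [275.6, 267.1], [347.9, 251.6]] [[0.600144571238796, 0.2467734184821667], [0.5591871908071427, 0.41671754542743533], [0.3966861558077218, 0.3774247968047421], [0.4366416036038229, 0.2111593124058742]] [0.1748 0.1672 0.171  0.1673]
yaw 0.2311721444317391 origin [0.4999 0.3057] res [[-0.0008 -0.0005]
 [-0.0017 -0.0009]
 [ 0.0013 -0.0013]
 [ 0.0012  0.0028]]
75 55 67 63 scene [[314.8, 229.9], [226.2, 202.0], [182.1, 275.5], [281.7, 311.5]] [[0.5975238239246667, 0.2471794196804813], [0.5577064636420737, 0.4150698609916801], [0.3887433990780242, 0.3746914280760143], [0.4300465511369452, 0.20632056365496376]] [0.1725 0.1737 0.1734 0.1724]
yaw 0.2368213359906517 origin [0.4953 0.3035] res [[ 0.0009  0.0015]
 [ 0.0021 -0.0007]
 [-0.0016 -0.0012]
 [-0.0014  0.0005]]
cap (array([0.5474, 0.2602, 0.1719]), np.float64(0.0027425355677085945))
box bottom corner [0.4736 0.1461 0.    ] (array([0.4942, 0.089 , 0.0129]), np.float64(0.08066425013609461))
```

```bash
cat >> h.py <<'E'
from scipy.spatial.transform import Rotation as R
SO=np.array([.498,.3045]);SY=.234   # stand origin, yaw
def S():return np.array([[np.cos(SY),-np.sin(SY)],[np.sin(SY),np.cos(SY)]])
def tostand(p):return (np.asarray(p)[:2]-SO)@S()
def plan(x,y,ztip,mode):
    "tool shift to stand (x,y), tip height; mode A: tool x=-stand x; B: tool x=+stand y"
    s=manip.get_state();Q=R.from_quat(s['eef_rot']).as_matrix()
    w=np.r_[SO+S()@[x,y],ztip+.186];d=Q.T@(w-s['eef_pos'])
    want=SY+(np.pi if mode=='A' else np.pi/2);cur=np.arctan2(Q[1,0],Q[0,0])
    t=-(want-cur);t=(t+np.pi)%(2*np.pi)-np.pi
    print("t",s['t'],"now",np.r_[tostand(s['eef_pos'])*1e3,(s['eef_pos'][2]-.186)*1e3],"SHIFT",d,"turn",t,"F",s['ft_force'],s['grip_width'])
E
python3 -c "
from h import *
plan(-.070,-.01,.215,'A')"
```

```text
t 0.15 now [-239.2528  415.8593  218.1775] SHIFT [-0.3488 -0.2972  0.0034] turn -0.48682070622164675 F [-0.3329  0.0503  0.57  ] 0.0928355830839351
```

```bash
python3 drive.py '[[[-0.03, -0.026, 0, -0.1], [-0.065, -0.055, 0, -0.2], [-0.1, -0.085, 0, -0.3], [-0.135, -0.115, 0, -0.4], [-0.17, -0.145, 0, -0.487]]]' 0.05; python3 -c "
from h import *
plan(-.070,-.01,.215,'A')"
```

```text
t: 0.65
eef_pos: [0.2978, 0.469, 0.4045]
eef_rot: [-0.119, 0.993, -0.0, -0.0]
ft_force: [0.6, 0.7, 0.2]
grip_width: 0.0578
grasp_force: 0.0
t 0.65 now [-156.6219  206.4679  218.5266] SHIFT [-0.0856 -0.2169  0.0036] turn 0.004629241435525344 F [0.5592 0.7274 0.1597] 0.05782513138468603
```

```bash
python3 drive.py '[[[-0.017, -0.043, 0, 0], [-0.034, -0.087, 0, 0], [-0.051, -0.13, 0, 0], [-0.068, -0.174, 0, 0], [-0.085, -0.217, 0, 0.004]]]'; python3 drive.py '[[[0, 0, 0, 0]]]'
python3 - <<'E'
from h import *
plan(-.070,-.01,.070,'A')
s=manip.get_state();im=manip.snapshot("wrist");cv2.imwrite("pics/w1.png",im);print(s['eef_pos'],s['eef_rot'])
E
```

```text
t: 1.15
eef_pos: [0.4308, 0.2775, 0.4048]
eef_rot: [-0.115, 0.993, 0.0, 0.0]
ft_force: [0.1, 0.7, -0.2]
grip_width: 0.0498
grasp_force: 0.0
t: 1.25
eef_pos: [0.4323, 0.2757, 0.4046]
eef_rot: [-0.113, 0.994, -0.0, 0.0]
ft_force: [0.6, -0.3, -0.3]
grip_width: 0.0496
grasp_force: 0.0
t 1.25 now [-70.6031 -12.7405 218.6441] SHIFT [-0.0005  0.0029  0.1486] turn -0.008499532268935184 F [ 0.6108 -0.3228 -0.2683] 0.049551627153969664
[0.4323 0.2757 0.4046] [-0.1125  0.9937 -0.0005  0.0002]
```

View pics/w1.png

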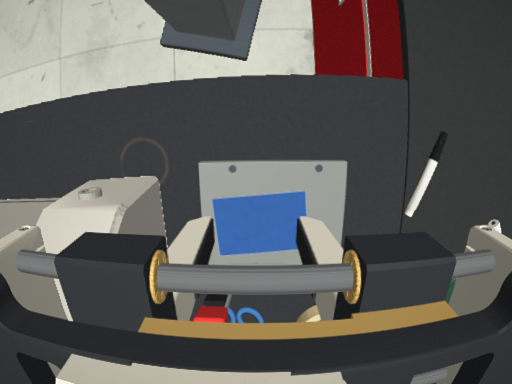

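The wrist view shows the bed's near edge from (199,161) to (346,161), square to the tool. The panel's near corners are at about (213,200) and (305,193). I'll refine the stand's pose from these.

Run:
```python
from h import *
im=cv2.imread("pics/w1.png")
st=dict(eef_pos=np.array([.4323,.2757,.4046]),eef_rot=np.array([-.1125,.9937,-.0005,.0002]))
g=cv2.cvtColor(im,cv2.COLOR_BGR2GRAY).astype(float)
def edge(line,vert):  # subpixel strongest gradient per column/row
    pts=[]
    for k,lo,hi in line:
        v=g[lo:hi,k] if not vert else g[k,lo:hi]
        d=abs(np.diff(v));i=d.argmax();w=d[max(0,i-1):i+2];pts.append((lo+max(0,i-1)+(np.arange(len(w))*w).sum()/w.sum()+.5,k))
    a=np.array(pts);return a if vert else a[:,::-1]
near=edge([(c,154,168) for c in range(205,340,5) if abs(c-232)>8 and abs(c-319)>8],0)
left=edge([(r,192,206) for r in range(167,215,4)],1)
right=edge([(r,339,353) for r in range(167,215,4)],1)
for n,e in(("near",near),("left",left),("right",right)):
    P=np.array([tostand(onz("wrist",p,.05,st)) for p in e])*1e3
    i=0 if n=="near" else 1
    f=np.polyfit(P[:,1-i],P[:,i],1);print(n,np.median(P[:,i]),"slope",f[0],"std",(P[:,i]-np.polyval(f,P[:,1-i])).std())
q=np.array([[213,199.5],[305,192.5]]);print("panel near corners",[tostand(onz("wrist",p,.055,st))*1e3 for p in q])
```

```text
near -84.91390830632494 slope 0.0009729696058391427 std 0.4000924218334548
left -80.28211467110563 slope 0.00014955941277844975 std 0.058929215264741
right 94.26440349638561 slope 0.0017304323254805159 std 0.11096331379438848
panel near corners [array([-40.2214, -63.7295]), array([-47.8175,  43.6302])]
```

The wrist view confirms the stand pose to within a millimetre. Descending beside the panel.

```bash
python3 drive.py '[[[0, 0.003, 0.04, -0.008], [0, 0.003, 0.08, -0.008], [0, 0.003, 0.12, -0.008], [0, 0.003, 0.146, -0.008], [0, 0.003, 0.146, -0.008]]]'; python3 drive.py '[[[0, 0, 0.008, 0], [0, 0, 0.012, 0], [0, 0, 0.015, 0], [0, 0, 0.015, 0]]]';  python3 -c "
from h import *
plan(-.0375,-.01,.0525,'A')"
```

```text
t: 1.8
eef_pos: [0.4282, 0.2826, 0.2551]
eef_rot: [-0.119, 0.993, -0.001, -0.003]
ft_force: [-0.7, -0.0, 0.4]
grip_width: 0.05
grasp_force: 0.0
t: 2.2
eef_pos: [0.4296, 0.2823, 0.2442]
eef_rot: [-0.119, 0.993, 0.0, 0.0]
ft_force: [0.3, 0.6, -0.4]
grip_width: 0.0499
grasp_force: 0.0
t 2.2 now [-71.7021  -5.7033  58.2128] SHIFT [-0.0342 -0.0044  0.0057] turn 0.004231438760674777 F [ 0.2627  0.6406 -0.4494] 0.049907757574617455
```

```bash
python3 drive.py '[[[0, -0.004, 0.003, 0.003], [0, -0.004, 0.0055, 0.003], [0, -0.004, 0.0055, 0.003]]]';  python3 -c "
from h import *
plan(-.0375,-.01,.0525,'A')"
```

```text
t: 2.5
eef_pos: [0.4305, 0.2781, 0.238]
eef_rot: [-0.117, 0.993, -0.0, -0.0]
ft_force: [-0.5, 0.2, -0.2]
grip_width: 0.0504
grasp_force: 0.0
t 2.5 now [-71.7992 -10.0064  51.9901] SHIFT [-0.0343 -0.     -0.0005] turn 0.0008454232228860548 F [-0.5125  0.1668 -0.1663] 0.050375656378200996
```

```bash
python3 drive.py '[[[-0.004, 0, 0, 0], [-0.008, 0, 0, 0], [-0.012, 0, 0, 0], [-0.014, 0, 0, 0], [-0.016, 0, 0, 0]]]'; python3 drive.py '[[[-0.002, 0, 0, 0], [-0.004, 0, 0, 0], [-0.006, 0, 0, 0], [-0.008, 0, 0, 0], [-0.01, 0, 0, 0]]]';python3 drive.py '[[[-0.001, 0, 0, 0], [-0.002, 0, 0, 0], [-0.003, 0, 0, 0], [-0.004, 0, 0, 0], [-0.005, 0, 0, 0]]]'; python3 -c "
from h import *
plan(-.0375,-.01,.052,'A')
s=manip.get_state();im=manip.snapshot('wrist');cv2.imwrite('pics/w2.png',im);print(s['eef_pos'],s['eef_rot'])
cv2.imwrite('pics/t2.png',manip.snapshot('top'))
"
```

```text
t: 3.0
eef_pos: [0.4461, 0.2822, 0.2382]
eef_rot: [-0.117, 0.993, 0.0, -0.0]
ft_force: [-3.7, 0.6, 2.9]
grip_width: 0.0501
grasp_force: 1.6
t: 3.5
eef_pos: [0.4559, 0.2844, 0.2382]
eef_rot: [-0.117, 0.993, -0.0, -0.0]
ft_force: [-2.4, -0.8, 2.2]
grip_width: 0.05
grasp_force: 1.6
t: 4.0
eef_pos: [0.4607, 0.2855, 0.2382]
eef_rot: [-0.117, 0.993, -0.0, -0.0]
ft_force: [-3.0, -0.4, 1.1]
grip_width: 0.0502
grasp_force: 1.5
t 4.0 now [-40.7104  -9.7879  52.2208] SHIFT [-0.0032 -0.0002  0.0002] turn 0.0012049533222011632 F [-2.971  -0.426   1.0583] 0.05016404855028715
[0.4607 0.2855 0.2382] [-0.1173  0.9931 -0.     -0.    ]
```

```bash
python3 drive.py '[[[-0.001, 0, 0, 0], [-0.002, 0, 0, 0], [-0.0025, 0, 0, 0]]]'; python3 drive.py '[[[-0.0005, 0, 0, 0], [-0.001, 0, 0, 0]]]'; python3 drive.py '[[[-0.0003, 0, 0, 0], [-0.0006, 0, 0, 0]]]'
```

```text
t: 4.4
eef_pos: [0.4631, 0.2861, 0.2382]
eef_rot: [-0.117, 0.993, -0.0, -0.0]
ft_force: [-5.5, -1.6, 2.5]
grip_width: 0.0499
grasp_force: 2.8
t: 4.6
eef_pos: [0.4636, 0.2863, 0.2381]
eef_rot: [-0.117, 0.993, -0.0, -0.001]
ft_force: [-13.8, -4.3, 6.8]
grip_width: 0.0502
grasp_force: 6.6
t: 4.8
eef_pos: [0.464, 0.2864, 0.2381]
eef_rot: [-0.117, 0.993, -0.0, -0.002]
ft_force: [-16.9, -4.4, 9.5]
grip_width: 0.0497
grasp_force: 8.6
```

The force rose at stand x ≈ -37 mm, where the panel should meet the fence, so it's seated. Backing off, lifting and measuring.

```bash
python3 drive.py '[[[0.004, 0, 0, 0], [0.015, 0, 0, 0], [0.03, 0, 0, 0], [0.03, 0, -0.04, 0], [0.03, 0, -0.08, 0]]]' 0.02; python3 drive.py '[[[0, 0, -0.04, 0], [0, 0, -0.07, 0], [0, 0, -0.07, 0]]]'
python3 - <<'E'
from h import *
plan(.0075,.083,.20,'B')
st=manip.get_state();im=manip.snapshot("wrist");cv2.imwrite("pics/w3.png",im)
b=blob(im,*BLUE,(150,150,360,262));q=quad(b);print(q.tolist())
for p in q:print(tostand(onz("wrist",p,.055,st))*1e3)
im=manip.snapshot("top");cv2.imwrite("pics/t3.png",im)
im=manip.snapshot("scene");cv2.imwrite("pics/s3.png",im)
q=quad(blob(im,*BLUE,(200,215,310,300)))
for p in q:print("sc",tostand(onz("scene",p,.055))*1e3)
E
```

```text
t: 5.3
eef_pos: [0.4344, 0.2792, 0.3185]
eef_rot: [-0.117, 0.993, -0.0, -0.001]
ft_force: [0.3, 0.5, 0.4]
grip_width: 0.0208
grasp_force: 0.0
t: 5.6
eef_pos: [0.4351, 0.2795, 0.393]
eef_rot: [-0.117, 0.993, 0.001, 0.003]
ft_force: [-0.5, -0.3, 0.1]
grip_width: 0.0199
grasp_force: 0.0
t 5.6 now [-67.0045  -9.779  206.9557] SHIFT [-0.0746  0.0927  0.0076] turn 1.5719901436919947 F [-0.5085 -0.2783  0.1401] 0.019941954812966945
[[313.8857116699219, 208.0], [273.0, 261.0], [236.0, 261.0], [189.625, 208.0]]
[-27.3145  57.1634]
[40.8184 11.6094]
[ 40.8586 -33.337 ]
[-27.1465 -85.4526]Traceback (most recent call last):
  File "<stdin>", line 8, in <module>
  File "h.py", line 21, in blob
    c=max(cv2.findContours(m,0,2)[0],key=cv2.contourArea)
ValueError: max() iterable argument is empty
```

View pics/s3.png

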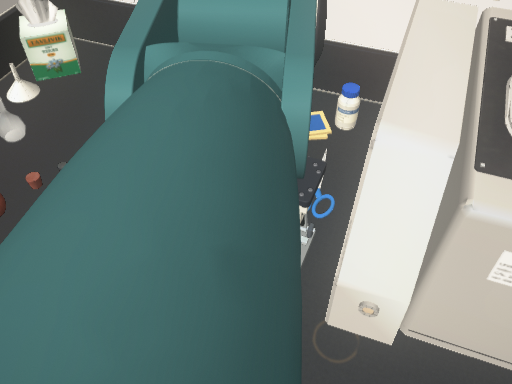

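The scene view is blocked by the arm. In the wrist view the panel's near edge is parallel to the stand (x within 0.2 mm at both ends), so it's square. Next I move to the +y end with a quarter turn.

```bash
python3 drive.py '[[[-0.015, 0.018, 0, 0.14], [-0.03, 0.037, 0, 0.28], [-0.045, 0.055, 0, 0.42], [-0.06, 0.074, 0, 0.56], [-0.075, 0.093, 0, 0.7]]]'; python3 drive.py '[[[0, 0, 0, 0.145], [0, 0, 0, 0.29], [0, 0, 0, 0.435], [0, 0, 0, 0.58], [0, 0, 0, 0.72]]]'; python3 drive.py '[[[0, 0, 0, 0.1], [0, 0, 0, 0.152], [0, 0, 0, 0.152]]]'
python3 - <<'E'
from h import *
plan(.0075,.083,.07,'B')
st=manip.get_state();im=manip.snapshot("wrist");cv2.imwrite("pics/w4.png",im)
b=blob(im,*BLUE,(150,100,360,300))
q=quad(b);print(q.tolist())
for p in q:print(tostand(onz("wrist",p,.055,st))*1e3)
cv2.imwrite("pics/t4.png",manip.snapshot("top"))
E
```

```text
t: 6.25
eef_pos: [0.4868, 0.3883, 0.3864]
eef_rot: [0.233, 0.972, -0.001, -0.001]
ft_force: [0.1, 0.5, -0.4]
grip_width: 0.0199
grasp_force: 0.0
t: 6.75
eef_pos: [0.4865, 0.3874, 0.3863]
eef_rot: [0.561, 0.828, -0.001, -0.0]
ft_force: [0.1, -0.2, -0.3]
grip_width: 0.0202
grasp_force: 0.0
t: 7.05
eef_pos: [0.4865, 0.3874, 0.3866]
eef_rot: [0.62, 0.785, -0.001, -0.0]
ft_force: [-0.0, 0.1, -0.6]
grip_width: 0.0202
grasp_force: 0.0
t 7.05 now [  8.0506  83.2554 200.5939] SHIFT [-0.0001 -0.0003  0.1306] turn -0.0008457823188656732 F [-0.0038  0.0959 -0.5521] 0.020188974296954577
[[289.8260803222656, 212.0], [273.6956481933594, 265.0], [236.0, 265.0], [221.6458282470703, 212.0]]
[46.7264 41.9384]
[ 30.1016 -25.6442]
[-15.0227 -25.6204]
[-29.4728  42.0162]
```

View pics/w4.png

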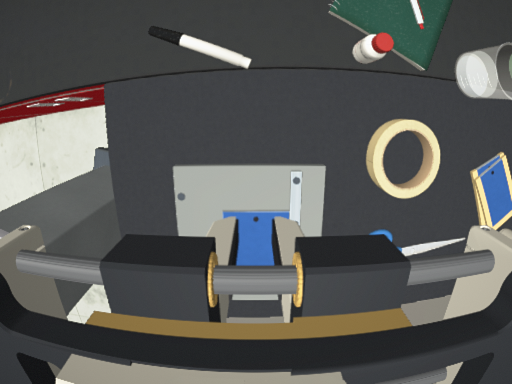

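The wrist view shows the panel's +y end square at row 212 (stand y ≈ 42 mm), spanning columns 222–289 and touching the fence strip at column ~291. Descending behind it.

```bash
python3 drive.py '[[[0, 0, 0.045, 0], [0, 0, 0.09, 0], [0, 0, 0.13, 0], [0, 0, 0.14, 0], [0, 0, 0.14, 0]]]'; python3 drive.py '[[[0, 0, 0.004, 0], [0, 0, 0.008, 0], [0, 0, 0.008, 0]]]'; python3 -c "
from h import *
plan(.0075,.0175,.052,'B')"
```

```text
t: 7.65
eef_pos: [0.4865, 0.3873, 0.2471]
eef_rot: [0.619, 0.785, -0.001, -0.0]
ft_force: [-0.4, 0.3, -0.3]
grip_width: 0.0201
grasp_force: 0.0
t: 7.95
eef_pos: [0.4868, 0.3875, 0.2412]
eef_rot: [0.62, 0.785, 0.001, 0.0]
ft_force: [-0.4, -0.5, -0.3]
grip_width: 0.0201
grasp_force: 0.0
t 7.95 now [ 8.4044 83.3633 55.1758] SHIFT [-0.0659 -0.0009  0.0031] turn 0.00012453254603661534 F [-0.4009 -0.5231 -0.2968] 0.020055477134572057
```

```bash
python3 drive.py '[[[-0.008, 0, 0, 0], [-0.016, 0, 0, 0], [-0.022, 0, 0, 0], [-0.026, 0, 0, 0], [-0.028, 0, 0, 0]]]'; python3 -c "
from h import *
plan(.0075,.0175,.052,'B')"
```

```text
t: 8.45
eef_pos: [0.4934, 0.3596, 0.2404]
eef_rot: [0.62, 0.785, 0.0, 0.0]
ft_force: [-0.2, -0.0, -0.0]
grip_width: 0.02
grasp_force: 0.0
t 8.45 now [ 8.2777 54.6851 54.3849] SHIFT [-0.0372 -0.0008  0.0024] turn -0.000546431001252401 F [-0.1738 -0.0182 -0.0385] 0.020021116751086507
```

```bash
python3 drive.py '[[[0, 0, 0.0015, 0], [0, 0, 0.0024, 0], [0, 0, 0.0024, 0]]]'; python3 drive.py '[[[-0.002, 0, 0, 0], [-0.004, 0, 0, 0], [-0.006, 0, 0, 0], [-0.008, 0, 0, 0], [-0.01, 0, 0, 0]]]';  python3 drive.py '[[[-0.003, 0, 0, 0], [-0.006, 0, 0, 0], [-0.009, 0, 0, 0], [-0.012, 0, 0, 0], [-0.014, 0, 0, 0]]]'; python3 -c "
from h import *
plan(.0075,.0175,.052,'B')"
```

```text
t: 8.75
eef_pos: [0.4931, 0.3603, 0.2376]
eef_rot: [0.62, 0.785, -0.0, -0.0]
ft_force: [-0.4, -0.8, -0.2]
grip_width: 0.0197
grasp_force: 0.0
t: 9.25
eef_pos: [0.4955, 0.3503, 0.2378]
eef_rot: [0.62, 0.785, -0.0, -0.0]
ft_force: [-1.6, 1.4, -1.3]
grip_width: 0.0201
grasp_force: 0.6
t: 9.75
eef_pos: [0.4988, 0.3365, 0.2379]
eef_rot: [0.62, 0.785, -0.0, 0.0]
ft_force: [-0.9, 1.2, 0.1]
grip_width: 0.0204
grasp_force: 0.7
t 9.75 now [ 8.2335 30.9648 51.87  ] SHIFT [-0.0135 -0.0007 -0.0001] turn -0.0001779775100985148 F [-0.9445  1.2375  0.0774] 0.02036459513343455
```

```bash
python3 drive.py '[[[-0.0025, 0, 0, 0], [-0.005, 0, 0, 0], [-0.0075, 0, 0, 0], [-0.0095, 0, 0, 0], [-0.011, 0, 0, 0]]]'; python3 drive.py '[[[0, 0, 0, 0]]]'
python3 - <<'E'
from h import *
plan(.0075,.0175,.052,'B')
st=manip.get_state();im=manip.snapshot("wrist");cv2.imwrite("pics/w5.png",im)
im2=manip.snapshot("top");cv2.imwrite("pics/t5.png",im2)
o=np.hstack([im[100:384,100:400],cv2.resize(im2[170:280,250:400],None,fx=2.58,fy=2.58)[:284]]);cv2.imwrite("pics/c5.png",o)
E
```

```text
t: 10.25
eef_pos: [0.5014, 0.326, 0.2379]
eef_rot: [0.62, 0.785, 0.0, 0.0]
ft_force: [-1.0, 1.1, -1.9]
grip_width: 0.0198
grasp_force: 0.7
t: 10.35
eef_pos: [0.5014, 0.326, 0.2379]
eef_rot: [0.62, 0.785, -0.0, 0.0]
ft_force: [-0.0, 0.7, 0.4]
grip_width: 0.0199
grasp_force: 0.0
t 10.35 now [ 8.2574 20.0858 51.9059] SHIFT [-0.0026 -0.0008 -0.0001] turn -0.00014016439261066438 F [-0.0153  0.714   0.4233] 0.0198937920355444
```

View pics/c5.png

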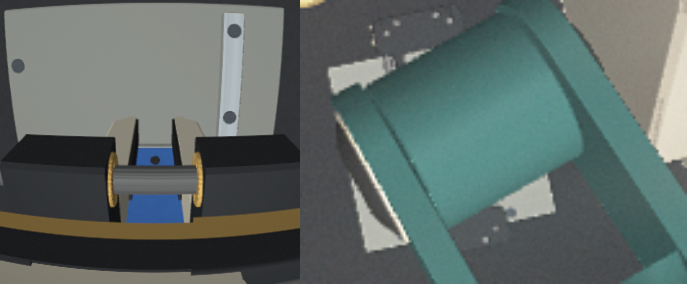

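The wrist crop shows the fingers flush against the panel's end edge (row ~247 in the full picture). The arm hides the panel in the top view. I'll push the last 2.6 mm, then back off, rise and measure.

```bash
python3 drive.py '[[[-0.001, 0, 0, 0], [-0.002, 0, 0, 0], [-0.0026, 0, 0, 0], [-0.0026, 0, 0, 0]]]'; python3 -c "
from h import *
plan(.0075,.0175,.052,'B')"; python3 drive.py '[[[0.006, 0, 0, 0], [0.02, 0, 0, 0], [0.04, 0, -0.03, 0], [0.06, 0, -0.07, 0], [0.08, 0, -0.11, 0]]]'; python3 drive.py '[[[0.02, 0, -0.03, 0], [0.02, 0, -0.03, 0], [0.02, 0, -0.03, 0]]]'
python3 - <<'E'
from h import *
plan(.0075,.0175,.052,'B')
st=manip.get_state();im=manip.snapshot("wrist");cv2.imwrite("pics/w6.png",im)
b=blob(im,*BLUE,(150,180,330,300))
q=quad(b);print(q.tolist())
for p in q:print(tostand(onz("wrist",p,.055,st))*1e3)
im2=manip.snapshot("top");im3=manip.snapshot("scene")
cv2.imwrite("pics/t6.png",im2)
cv2.imwrite("pics/c6.png",np.hstack([im[120:384,100:400],cv2.resize(im2[170:280,250:400],None,fx=2.4,fy=2.4)]))
E
```

```text
t: 10.85
eef_pos: [0.5019, 0.3236, 0.2379]
eef_rot: [0.62, 0.785, 0.0, 0.0]
ft_force: [0.6, 2.7, 1.2]
grip_width: 0.0198
grasp_force: 0.8
t 10.85 now [ 8.2454 17.6821 51.948 ] SHIFT [-0.0002 -0.0007 -0.0001] turn 5.504497835318034e-08 F [0.5955 2.6849 1.1821] 0.019799790345960716
t: 11.35
eef_pos: [0.4826, 0.4029, 0.3489]
eef_rot: [0.62, 0.785, -0.0, -0.0]
ft_force: [0.7, -0.4, -0.6]
grip_width: 0.0198
grasp_force: 0.0
t: 11.65
eef_pos: [0.4782, 0.4219, 0.3779]
eef_rot: [0.619, 0.785, 0.0, 0.0]
ft_force: [0.5, -0.3, -0.5]
grip_width: 0.0199
grasp_force: 0.0
t 11.65 now [  7.9829 118.7457 191.8669] SHIFT [-0.1013 -0.0007  0.1399] turn 0.0011597467688799767 F [ 0.5269 -0.3441 -0.5393] 0.01994976632840279
[[278.0, 295.0], [278.0, 299.0], [232.0, 299.0], [232.0, 295.0]]
[ 36.9599 -28.1432]
[ 37.1948 -34.3703]
[-19.7864 -34.3592]
[-19.5634 -28.1337]
```

View pics/c6.png

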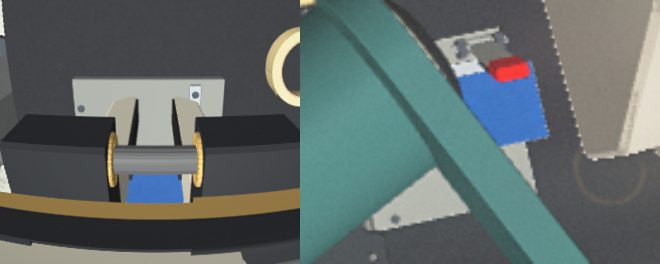

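The top view now shows the panel standing out past the ledge. Its end edge runs from about (347,201) to (353,227), and the bed's ledge edge is below it at about (348,251). I'll measure it.

Run:
```python
from h import *
im=cv2.imread("pics/t6.png")
b=blob(im,*BLUE,(310,190,365,240))
for r in range(205,226,3):
    x=b[abs(b[:,1]-r)<1][:,0].max()+.5;print(r,x,tostand(onz("top",(x,r),.055))*1e3)
y=b[:,1].max()
for c in range(336,351,3):
    r=b[abs(b[:,0]-c)<1][:,1].max()+.5;print(c,r,tostand(onz("top",(c,r),.055))*1e3)
plan(.10,-.055,.215,'B')
```

```text
205 316.5 [ 38.6035 -28.7156]
208 349.5 [  15.9811 -102.2539]
211 349.5 [   9.1814 -100.6509]Traceback (most recent call last):
  File "<stdin>", line 5, in <module>
    return umr_maximum(a, axis, None, out, keepdims, initial, where)
ValueError: zero-size array to reduction operation maximum which has no identity
```

The panel's end is at stand y ≈ -101 mm, so about 20 mm stands out. Next, move behind the bar on its +x side.

Run:
```python
from h import *
im=cv2.imread("pics/t6.png");h=cv2.cvtColor(im,cv2.COLOR_BGR2HSV);m=cv2.inRange(h,*map(np.array,BLUE))
for r in range(207,226,3):
    x=np.flatnonzero(m[r,310:365]).max()+310.5;print(r,x,tostand(onz("top",(x,r),.055))*1e3)
plan(.09,-.055,.215,'B')
```

```text
207 348.5 [  18.7286 -100.5146]
210 349.5 [  11.4467 -101.1849]
213 349.5 [  4.6546 -99.5837]
216 350.5 [  -2.6028 -100.2537]
219 351.5 [  -9.8477 -100.9225]
222 351.5 [-16.6045 -99.3256]
225 353.5 [ -24.3002 -102.2567]
t 11.8 now [  8.1331 117.5823 190.2731] SHIFT [-0.1726  0.0819 -0.0247] turn -0.00018422503861170725 F [-0.3166 -1.1983 -0.118 ] 0.019943810709616393
```

```bash
python3 drive.py '[[[0, 0.03, -0.024, 0], [-0.04, 0.06, -0.025, 0], [-0.08, 0.082, -0.025, 0], [-0.125, 0.082, -0.025, 0], [-0.172, 0.082, -0.025, 0]]]' 0.0; python3 drive.py '[[[0, 0, 0, 0], [0, 0, 0, 0]]]'
python3 - <<'E'
from h import *
plan(.085,-.055,.162,'B')
im=manip.snapshot("scene");im2=manip.snapshot("top");im3=manip.snapshot("wrist")
cv2.imwrite("pics/c7.png",np.hstack([cv2.resize(im[130:330,170:370],(390,390)),im3[0:384,60:460][:, :400].copy() if 0 else cv2.resize(im3,(410,390))]))
E
```

```text
t: 12.3
eef_pos: [0.5991, 0.2707, 0.4011]
eef_rot: [0.62, 0.785, -0.001, -0.001]
ft_force: [-0.1, -0.0, 0.1]
grip_width: 0.0004
grasp_force: 0.0
t: 12.5
eef_pos: [0.5987, 0.2714, 0.4021]
eef_rot: [0.621, 0.784, -0.0, -0.0]
ft_force: [-0.1, 0.2, -0.6]
grip_width: 0.0004
grasp_force: 0.0
t 12.5 now [ 90.2665 -55.5074 216.055 ] SHIFT [ 0.0005 -0.0052  0.0541] turn -0.0023877882796212724 F [-0.1279  0.1739 -0.5635] 0.0003924531146143567
```

View pics/c7.png

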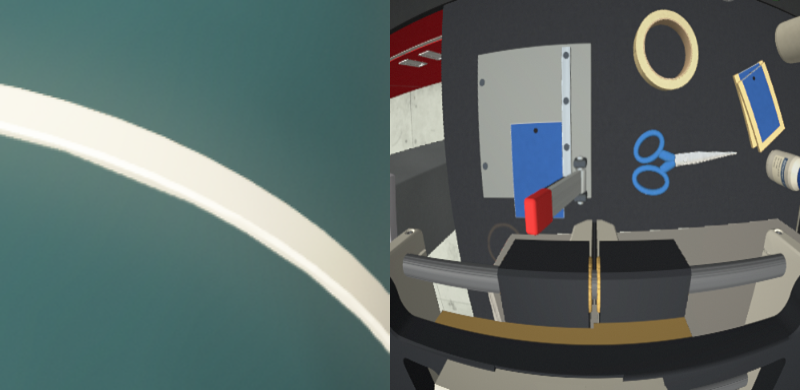

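The wrist view shows the panel against the fence and out past the ledge. The raised bar's red cap is at (540,213) and the closed fingertips (594,222) are clear on its +x side. Descend and push the bar over.

```bash
python3 drive.py '[[[0, 0, 0.03, 0], [0, 0, 0.053, 0], [0, 0, 0.053, 0]]]'; python3 drive.py '[[[0, -0.007, 0, 0], [0, -0.014, 0, 0], [0, -0.02, 0, 0], [0, -0.025, 0.001, 0], [0, -0.03, 0.002, 0]]]'; python3 -c "
from h import *
plan(.0215,-.055,.141,'B')"
```

```text
t: 12.95
eef_pos: [0.5976, 0.2736, 0.3461]
eef_rot: [0.619, 0.785, -0.002, -0.001]
ft_force: [-0.1, -0.5, -0.4]
grip_width: 0.0007
grasp_force: 0.0
t: 13.45
eef_pos: [0.5686, 0.2655, 0.3484]
eef_rot: [0.62, 0.785, 0.0, 0.0]
ft_force: [0.0, -0.2, 0.2]
grip_width: 0.0006
grasp_force: 0.0
t 13.45 now [ 59.666  -54.3009 162.4087] SHIFT [-0.0007 -0.0382  0.0214] turn 2.148252784373028e-05 F [ 0.0248 -0.2037  0.194 ] 0.0006130348523973597
```

```bash
python3 drive.py '[[[0, -0.005, 0.002, 0], [0, -0.01, 0.004, 0], [0, -0.015, 0.006, 0], [0, -0.02, 0.009, 0], [0, -0.025, 0.012, 0]]]'; python3 drive.py '[[[0, -0.005, 0.003, 0], [0, -0.01, 0.006, 0], [0, -0.015, 0.010, 0], [0, -0.02, 0.013, 0]]]'
python3 - <<'E'
from h import *
plan(.0215,-.055,.141,'B')
im=manip.snapshot("wrist");cv2.imwrite("pics/w8.png",im)
E
```

```text
t: 13.95
eef_pos: [0.5445, 0.2597, 0.3355]
eef_rot: [0.62, 0.785, -0.0, -0.0]
ft_force: [0.4, 0.2, -0.4]
grip_width: 0.0005
grasp_force: 0.1
t: 14.35
eef_pos: [0.525, 0.2551, 0.3224]
eef_rot: [0.62, 0.785, -0.0, -0.0]
ft_force: [-0.3, -0.6, 0.1]
grip_width: 0.0004
grasp_force: 0.0
t 14.35 now [ 14.7668 -54.3305 136.3925] SHIFT [-0.0007  0.0067 -0.0046] turn -1.6790515903863934e-05 F [-0.2793 -0.5502  0.0844] 0.0003766235941199743
```

View pics/w8.png

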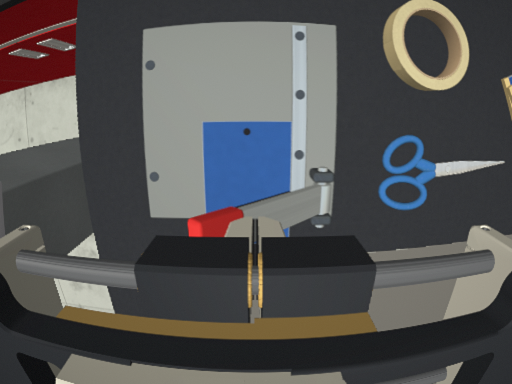

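The cap has moved to (213,225) and the bar is swinging down over the panel. Following the arc.

```bash
python3 drive.py '[[[0, -0.005, 0.004, 0], [0, -0.01, 0.009, 0], [0, -0.015, 0.014, 0], [0, -0.02, 0.020, 0], [0, -0.025, 0.026, 0]]]'; python3 drive.py '[[[0, -0.006, 0.007, 0], [0, -0.012, 0.013, 0], [0, -0.019, 0.018, 0], [0, -0.024, 0.022, 0], [0, -0.029, 0.024, 0]]]'; python3 -c "
from h import *
plan(-.04,-.055,.0725,'B')"
```

```text
t: 14.9
eef_pos: [0.5006, 0.2493, 0.2962]
eef_rot: [0.62, 0.785, -0.0, -0.0]
ft_force: [-0.3, 0.0, 0.8]
grip_width: 0.0008
grasp_force: 0.0
t: 15.4
eef_pos: [0.4724, 0.2426, 0.2725]
eef_rot: [0.62, 0.785, -0.0, -0.0]
ft_force: [0.4, 0.0, 0.7]
grip_width: 0.0002
grasp_force: 0.0
t 15.4 now [-39.2821 -54.3182  86.4568] SHIFT [-0.0007 -0.0007  0.014 ] turn 1.2370860814403528e-05 F [0.3747 0.0396 0.6998] 0.00019164130870457182
```

Now press down gently on the cap until contact.

```bash
python3 drive.py '[[[0, 0, 0.003, 0], [0, 0, 0.006, 0], [0, 0, 0.009, 0], [0, 0, 0.011, 0], [0, 0, 0.012, 0]]]'; python3 drive.py '[[[0, 0, 0.001, 0], [0, 0, 0.002, 0], [0, 0, 0.002, 0]]]'; python3 -c "
from h import *
plan(-.04,-.055,.0725,'B')"
```

```text
t: 15.9
eef_pos: [0.473, 0.2427, 0.2605]
eef_rot: [0.62, 0.785, -0.0, -0.0]
ft_force: [-0.8, -0.0, 0.3]
grip_width: 0.0001
grasp_force: 0.0
t: 16.2
eef_pos: [0.4729, 0.2427, 0.2589]
eef_rot: [0.62, 0.785, 0.0, 0.0]
ft_force: [0.3, -0.0, 1.2]
grip_width: 0.0003
grasp_force: 0.0
t 16.2 now [-38.7256 -54.3187  72.9363] SHIFT [-0.0007 -0.0013  0.0004] turn -4.42551278534431e-05 F [ 0.3178 -0.0201  1.1719] 0.0003271919753771506
```

```bash
python3 drive.py '[[[0, 0, 0.0005, 0], [0, 0, 0.001, 0], [0, 0, 0.001, 0]]]'; python3 drive.py '[[[0, 0, 0.0005, 0], [0, 0, 0.001, 0], [0, 0, 0.001, 0]]]'
```

```text
t: 16.5
eef_pos: [0.4729, 0.2427, 0.2588]
eef_rot: [0.62, 0.785, 0.0, 0.0]
ft_force: [-4.9, -2.1, 10.3]
grip_width: 0.0006
grasp_force: 5.4
t: 16.8
eef_pos: [0.4729, 0.2427, 0.2587]
eef_rot: [0.62, 0.785, 0.0, 0.0]
ft_force: [-10.7, -5.9, 21.0]
grip_width: 0.0007
grasp_force: 10.7
```

The cap stops firmly at 72.7 mm, against 72.5 expected, so the pad is on the panel. Lifting off and checking.

```bash
python3 drive.py '[[[0, 0, -0.004, 0], [0, 0, -0.03, 0], [0, 0, -0.07, 0], [0, 0, -0.11, 0], [0.04, 0, -0.14, 0]]]'; python3 drive.py '[[[0.045, 0, 0, 0], [0.09, 0, 0, 0], [0.135, 0, 0, 0], [0.18, 0, 0, 0], [0.22, 0, 0, 0]]]'; python3 drive.py '[[[0.045, 0, 0, 0], [0.09, 0, 0, 0], [0.13, 0, 0, 0], [0.13, 0, 0, 0]]]'
python3 - <<'E'
from h import *
print(manip.get_state()['t'])
a=manip.snapshot("top");b=manip.snapshot("scene");cv2.imwrite("pics/t9.png",a)
h=cv2.cvtColor(a,cv2.COLOR_BGR2HSV);m=cv2.inRange(h,*map(np.array,BLUE))
for r in range(207,228,4):
    k=np.flatnonzero(m[r,280:365]);print(r,[tostand(onz("top",(x+280,r),.055))*1e3 for x in(k.min()-.5,k.max()+.5)] if len(k) else 0)
cv2.imwrite("pics/c9.png",np.hstack([cv2.resize(a[160:290,230:400],None,fx=2.3,fy=2.3)[:299],cv2.resize(b[170:320,180:350],None,fx=2,fy=2)[:299]]))
E
```

```text
t: 17.3
eef_pos: [0.4641, 0.2798, 0.3998]
eef_rot: [0.621, 0.784, 0.001, 0.001]
ft_force: [0.9, 0.2, -0.4]
grip_width: 0.0004
grasp_force: 0.0
t: 17.8
eef_pos: [0.4117, 0.4976, 0.3967]
eef_rot: [0.62, 0.785, 0.0, -0.0]
ft_force: [0.8, -0.4, 0.6]
grip_width: 0.0005
grasp_force: 0.0
t: 18.2
eef_pos: [0.3808, 0.6257, 0.3952]
eef_rot: [0.619, 0.786, -0.001, -0.0]
ft_force: [-0.6, -0.7, -0.2]
grip_width: 0.0001
grasp_force: 0.0
18.2
207 [array([41.7176,  8.7661]), array([  18.7286, -100.5146])]
211 [array([32.134 ,  8.5045]), array([   9.1814, -100.6509])]
215 [array([22.5724,  8.2435]), array([  -0.3441, -100.7868])]
219 [array([13.0326,  7.9832]), array([  -9.8477, -100.9225])]
223 [array([3.5145, 7.7234]), array([ -19.3297, -101.0578])]
227 [array([-5.9818,  7.4642]), array([-26.8913, -92.1468])]
```

View pics/c9.png

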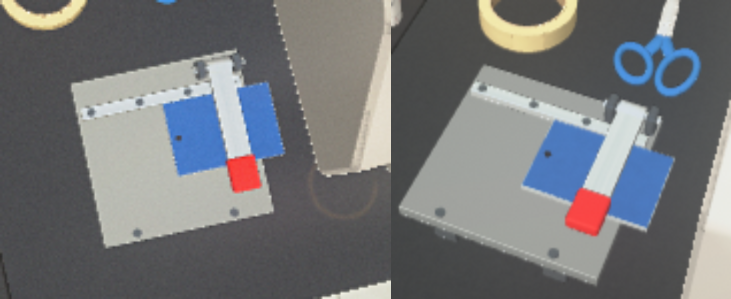

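Both views show the bar down with its pad on the panel. The panel lies against the fence and stands out past the ledge, and the neighbouring items haven't moved. One last squareness check on the long edge.

Run:
```python
from h import *
a=cv2.imread("pics/t9.png");h=cv2.cvtColor(a,cv2.COLOR_BGR2HSV);m=cv2.inRange(h,*map(np.array,BLUE))
P=[]
for c in list(range(306,328,2))+list(range(343,352,2)):
    r=np.flatnonzero(m[195:240,c]).max()+195.5;P.append(tostand(onz("top",(c,r),.055))*1e3)
P=np.array(P);f=np.polyfit(P[:,1],P[:,0],1);print("near edge slope",f,"at",P[:,0].mean())
g=a.max(2).astype(float);E=[]
for c in range(285,345,3):
    if abs(c-289)<4 or abs(c-332)<4: continue
    r=269-(c-275)*.216;v=g[int(r)-6:int(r)+6,c];i=abs(np.diff(v)).argmax();E.append(tostand(onz("top",(c,int(r)-6+i+.5),.05))*1e3)
E=np.array(E);f=np.polyfit(E[:,1],E[:,0],1);print("bed edge slope",f,E[:,0].std())
```

```text
near edge slope [  0.0254 -25.0543] at -25.967115315135757
bed edge slope [ -0.0025 -82.1452] 0.6086595740813384
```

Run:
```python
from h import *
def cross(img,p,q,n=60):  # half-level crossing along segment p->q
    t=np.linspace(0,1,n);X=(p[0]+t*(q[0]-p[0])).astype(np.float32);Y=(p[1]+t*(q[1]-p[1])).astype(np.float32)
    v=cv2.remap(img,X[None],Y[None],1)[0];lo,hi=v[:8].mean(),v[-8:].mean();s=np.sign(hi-lo)
    k=np.flatnonzero(s*v>s*(lo+hi)/2)[0];return (X[k],Y[k])
from scipy.spatial.transform import Rotation
def pix(n,x,y,z):
    c=manip.calibration(n);w=np.r_[SO+S()@[x,y],z,1];k=c['camera_from_world']@w
    return np.array([c['cx']-c['fx']*k[0]/k[2],c['cy']+c['fy']*k[1]/k[2]])
for n in("top","scene"):
    ims=np.mean([manip.snapshot(n).astype(np.float32) for _ in range(4)],0);blue=ims[:,:,0]-ims[:,:,2];gr=ims.mean(2)
    for nm,img,z,sx,ys in(("panel near",blue,.055,-28,list(np.arange(-95,-74,3))+list(np.arange(-33,2,3))),("bed near",gr,.05,-84,np.arange(-70,90,4))):
        P=np.array([tostand(onz(n,cross(img,pix(n,(sx-9)/1e3,y/1e3,z),pix(n,(sx+9)/1e3,y/1e3,z)),z))*1e3 for y in ys])
        f=np.polyfit(P[:,1],P[:,0],1);r=P[:,0]-np.polyval(f,P[:,1]);k=abs(r)<1.5*r.std();f=np.polyfit(P[k,1],P[k,0],1);print(n,nm,f,r[k].std())
    for nm,sy,s in(("end",-101,1),("back",9,-1)):
        P=np.array([tostand(onz(n,cross(blue,pix(n,x/1e3,(sy-9)/1e3,.055),pix(n,x/1e3,(sy+9)/1e3,.055)),.055))*1e3 for x in range(-24,36,4)])
        f=np.polyfit(P[:,0],P[:,1],1);print(n,nm,f,(P[:,1]-np.polyval(f,P[:,0])).std())
```

```text
top panel near [  0.0014 -26.8154] 0.1235173517086754
top bed near [ -0.0017 -82.0352] 0.3619108283994844
top end [  -0.0005 -100.661 ] 0.1491573605158219
top back [0.003 8.613] 0.2999688322041624
scene panel near [ -0.0004 -28.9453] 0.14616687070143605
scene bed near [ -0.0043 -89.6772] 0.4091829246464125
scene end [   0.0019 -101.4726] 0.204715161596583
scene back [-0.0068  7.3856] 1.9709400421899468
```

With sub-pixel edges the panel is square to about 3 mrad, sits 55 mm from the bed's near edge as it should when on the fence, and stands out 20–21 mm. Handing in.

```bash
python3 -c "
from workcell import manip
print(manip.sign_off())"
```

```text
the job is handed in; nothing more can be done
None
```

I've handed the job in: the panel lies square against the fence and flat, with about 20 mm standing out past the ledge; the hold-down pad rests on it, and I left the tape, scissors, bottle and marker alone.

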